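Pepper grinder away, roll-top shut

ROBOT

A 6-joint arm with a two-finger parallel gripper is mounted at the origin on the work surface. World frame = base frame: x ahead of the robot, y to its left, z up, the work surface at z = 0. Lengths are in m, angles in degrees, forces in N, time in s.
With the tool pointing down it reaches from about 0.3 to 0.75 m from the base axis. Payload 8.5 kg.
Tool frame: the origin (TCP) lies midway between the tips of the shut fingers; the grasp point (between the pads) lies 19 mm behind it; z points along the fingers, y is the line along which they close (so a half turn about z gives the same grasp; the last joint's range is limited). The gripper opens to 88 mm and grips with 3 to 60 N. Pads are 18 mm wide; open, the fingers measure 123 mm over their backs; the gripper's body (75 mm by 187 mm) begins 45 mm behind the grasp point.
Start: joints at [-83.096, 21.807, 74.336, -0, 83.858, -12.336], TCP at [0.181, -0.519, 0.239] pointing down, gripper open.
Joint ranges: [-178.18, 178.18], [-50.72, 133.34], [12.68, 142.11], [-81.47, 261.47], [9.98, 163.14], [-165.26, 165.26]. Speed limits (degrees/s): [136.94, 136.94, 180, 180, 180, 180].

INTERFACE

Orientations are given as a 3x3 rotation matrix whose columns are the frame's x, y, z axes.
In Python, from station import ctrl, eyes gives the robot as it stands.
- The arm moves only by the tool step_arm, never from a script. Its argument "commands" is a list of rows, each a list of 3 entries, a list of its own where there are three numbers: the finger opening in mm, from 0 to 88.1, then the shift along the tool's x, y, z in mm, then the turn, a rotation vector about the tool's x, y, z in rad. A call has 1 to 10 rows; each row is the pose to reach, as a shift and turn from the pose commanded when the call began, along the tool's axes at that moment; what a row does not reach only later rows make up. A row lasts 1/8 s, in which the tool goes at most 62.5 mm and 10.7 degrees, less where a joint would pass 70% of its speed; a pose out of reach is approached as far as the arm can. A call with a gripper value outside its range is refused whole. The fingers move at their own pace and stop on an object; the grip force is fixed at half the most. Time passes only in rows, so rows that repeat a pose let the fingers close. It gives the time, the measured TCP pose, the force, the opening and the grip force at its end, in the units of the state.
- ctrl.observe(): the state, without advancing time (a new reading comes with each control period).
- eyes.get_image(name): name is "scene" or "top" or "wrist"; returns (picture, depth): 420x560x3 uint8, blue, green, red; 420x560 float32, m along the optical axis (not along the pixel's ray), 0 where there is no reading.
- eyes.camera_params(name): a dict with "fx", "fy", "cx", "cy" (pixels), "D" ([k1, k2, p1, p2, k3] as OpenCV has them; the pictures are not rectified), "pose" (4x4, takes a point from camera to world coordinates); the wrist camera has in their place "T_tool_cam" (4x4, takes a point from camera to tool coordinates, whose origin is the TCP and whose axes are the flange's). Camera axes: x right, y down, z forward; pixel columns grow to the right and rows downward; lengths in m; the calibration is good to about 2 mm. A picture is of the moment at which its call begins: read the wrist's pose just before it. camera_params takes no time and is no camera call.
- ctrl.finish_job(): hands the job in; it is judged then, once.
The state is a dict: "clock": time; "joint_pos": joint angles; "qd": joint speeds; "joint_torque": joint torques, N m; "tool_pos": TCP position; "tool_rot": TCP orientation; "force": force on the tool from outside, world axes, zero at the start; "ft_torque": the same for the moment, N m; "opening": finger opening in m; "gripper_force": force on a finger pad.
Only numpy, scipy, OpenCV 4.12 (cv2) and the standard library are available. Lean on these libraries where they do the work, as an engineer would, in place of code of your own. Each camera call takes 0.05 s, during which the arm holds its last target. There are 200 camera calls.

TASK

Put the small glass pepper grinder away in the open roll-top bread bin: set it down upright on the bin's floor without dropping it. Then roll the bin's curved slatted cover fully shut over it and leave it so.

Things in the scene. Friction and masses are not known exactly. Their poses are not given: they have to be found in the camera images.
- grinder_mid (a point): Centre (half-way up) of the small pepper grinder: upright cylinder 46 mm in diameter, 85 mm tall; lower 52 mm clear glass with dark peppercorns, upper 33 mm a bright steel cap (47 mm across, bevelled in its top 7 mm). About 0.18 kg, loose on the sill, z up. The taller all-wood mill is not it.
- bin: Light wood roll-top bread bin, a half drum along its y, fixed: 276 mm deep (x), 300 wide (y), 198 high. Origin: centre of its underside; front looks along -x. Drum axis 60 mm up; floor 12 mm up; 272 mm between end cheeks (radius 138). Front wall 113 high, inner face x=-119. Open from above from there to x=0 or more. Good place for the grinder: x=-55, y=0; it clears the cover from x=-80 to +60.
- cover (a joint): Angle of the curved slatted cover about the drum axis (rad): 0 fully shut, leading slat down at the front wall; 1.36 rolled right back under the rear hood. Starts between 1.12 and 1.34. Outer radius 134 mm. It runs stiffly (3 to 6 N at the handle) and stays where it is left.
- cover_handle (a point): Middle of the dark steel bar on the cover's leading slat: round, 10 mm thick, 110 mm long along the bin's y, 27 mm clear of the slats, a post at each end. In the bin's frame, in m: x=-0.166 cos(a), z=0.060+0.166 sin(a), a=0.559+cover angle. To shut, push it with closed fingers pointing down: from behind (+x side) to the front, then down from above.
Mind the look-alikes: they are no part of the job. Several things look just like the part that bears grinder_mid: the one meant starts farthest to the robot's right.

How it is judged (in metres and radians):
On the way, in this order (a step that is already met when the one before it is completed fails the run):
1. the grinder stands upright on the bin's floor, let go (x of grinder_mid in the frame of bin between -0.115 and 0.12 m and y of grinder_mid in the frame of bin between -0.136 and 0.136 m and z of grinder_mid in the frame of bin below 0.062 m and angle between grinder_mid's own z axis and vertical below 0.17 rad and contact force between the fingers and grinder below 0.1 N and value of joint cover above 0.5 rad), for 0.2 s.
2. the cover is rolled shut (value of joint cover below 0.09 rad), for 0.2 s.
At the end, for the whole second after the job is handed in: The grinder stands upright (within 10 degrees) on the floor inside the bin, and the cover is shut to within 0.09 rad (15 mm at the handle) and still (x of grinder_mid in the frame of bin between -0.115 and 0.12 m and y of grinder_mid in the frame of bin between -0.136 and 0.136 m and z of grinder_mid in the frame of bin below 0.062 m and angle between grinder_mid's own z axis and vertical below 0.17 rad and value of joint cover below 0.09 rad and velocity of joint cover between -0.05 and 0.05 rad/s); the robot touches nothing.
It fails at once if the grinder is dropped into the bin (faster than 0.7 m/s inside it) (linear speed of grinder above 0.7 m/s and horizontal distance between grinder_mid and bin below 0.16 m and z of grinder_mid in the frame of bin below 0.16 m).
It also fails if it takes over 54 s, if anything falls off the work surface, if the arm or the gripper's body presses on something with over 40 N, if the wrist force passes 120 N, or if a joint passes its speed limit or range.

## Working session

There is one attempt and no reset: what is moved stays moved. The work goes in short steps, Python scripts to look and compute and a tool call to move; the robot and the scene stay as the last step left them, time stands still between calls to the robot, and variables do not carry over. Pictures are saved under pics/ and viewed, at most 10 in all, crops included, and the job is handed in when it is done.

Besides the shell and the picture viewer there is one more tool, called after "Emit:" by a JSON object that holds its "op" and its "data", one argument or row to a line. step_arm: Moves the arm, as the interface text tells. Its arguments: {"type":"object","properties":{"commands":{"type":"array","items":{"type":"array"}}},"required":["commands"]}

```bash
mkdir -p pics; cat > h.py <<'E'
import numpy as np, cv2, json
from station import ctrl, eyes
def snap(n, f):
    s=ctrl.observe(); im,d=eyes.get_image(n); cv2.imwrite(f'pics/{f}.png',im)
    p=eyes.camera_params(n)
    if 'pose' in p: T=np.array(p['pose'])
    else:
        W=np.eye(4); W[:3,:3]=s['tool_rot']; W[:3,3]=s['tool_pos']; T=W@np.array(p['T_tool_cam'])
    np.savez(f'pics/{f}.npz',d=d,T=T,K=[p['fx'],p['fy'],p['cx'],p['cy']],D=p['D'])
    return im,d
def cloud(f):
    z=np.load(f'pics/{f}.npz'); d=z['d'];h,w=d.shape
    K=z['K']; M=np.array([[K[0],0,K[2]],[0,K[1],K[3]],[0,0,1]])
    uv=np.stack(np.meshgrid(np.arange(w),np.arange(h)),-1).reshape(-1,1,2).astype(float)
    n=cv2.undistortPoints(uv,M,z['D']).reshape(h,w,2)
    c=np.dstack([n*d[...,None],d])
    P=c@z['T'][:3,:3].T+z['T'][:3,3]; P[d==0]=np.nan
    return P
E
python3 - <<'E'
from h import *
a,_=snap('scene','s0'); b,_=snap('top','t0')
s=ctrl.observe(); print(s['clock'],s['tool_pos'],np.round(s['tool_rot'],3),s['opening'])
E
```

```text
0.1 [ 0.18120365 -0.51903314  0.23819543] [[ 0.944  0.33  -0.   ]
 [ 0.33  -0.944  0.001]
 [ 0.    -0.001 -1.   ]] 0.08794538396833637
```

```bash
ls pics
```

```text
s0.npz
s0.png
t0.npz
t0.png
```

View pics/s0.png

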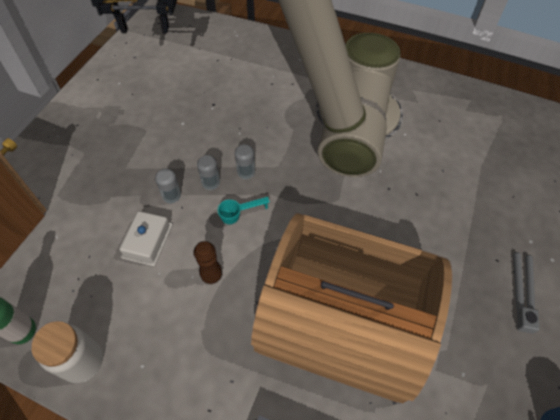

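View pics/t0.png

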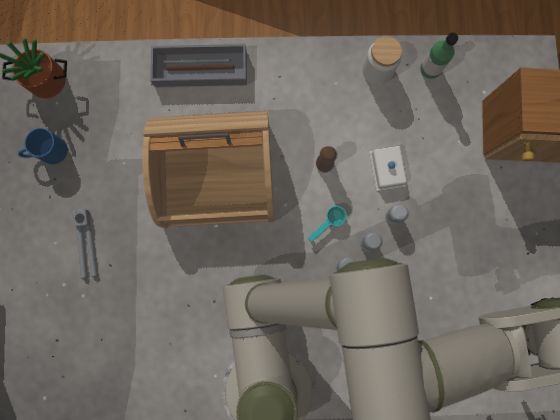

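Candidates with steel caps are at top (398,213), (372,242) and (347,268), which are scene (168,184), (208,170) and (245,158). The wood mill at top (326,158) is not one of them. Robot's right is -y, which is right in the top view, so I choose top (398,213) / scene (168,184). Next I measure these and take a close crop.

```bash
python3 - <<'E'
from h import *
P=cloud('t0');S=cloud('s0')
for u,v in [(398,210),(372,239),(347,266),(326,153),(335,215)]: print('top',u,v,np.round(P[v,u],3))
for u,v in [(165,176),(206,162),(244,151)]: print('sc',u,v,np.round(S[v,u],3))
# grinder caps: points z between .05 and .1
for n,C,(u0,u1,v0,v1) in [('t',P,(383,412,200,226)),('s',S,(150,182,165,203))]:
    q=C[v0:v1,u0:u1].reshape(-1,3); 
    t=q[np.nanmax(q[:,2])-q[:,2]<.006]; print(n,'top',len(t),t.mean(0).round(4),np.ptp(t,axis=0).round(3), 'base z',np.nanmin(q[:,2]).round(3))
# bin
for u,v in [(150,222),(271,220),(210,219),(145,150),(270,150),(210,190),(183,142),(231,137),(207,139),(205,120),(148,133),(268,125)]: print('bin',u,v,np.round(P[v,u],3))
for u,v in [(322,288),(392,302),(357,294)]: print('hs',u,v,np.round(S[v,u],3))
a=cv2.imread('pics/s0.png')[130:240,110:290]; b=cv2.imread('pics/t0.png')[100:250,130:290]
a=cv2.resize(a,(720,440),interpolation=3);cv2.imwrite('pics/c0.png',a)
cv2.imwrite('pics/c1.png',cv2.resize(b,(640,600),interpolation=3))
E
```

```text
top 398 210 [ 0.458 -0.339  0.085]
top 372 239 [ 0.386 -0.269  0.085]
top 347 266 [ 0.314 -0.132  0.646]
top 326 153 [ 0.601 -0.156  0.125]
top 335 215 [ 0.457 -0.186  0.005]
sc 165 176 [ 0.454 -0.34   0.084]
sc 206 162 [ 0.384 -0.27   0.086]
sc 244 151 [ 0.321 -0.203  0.086]
t top 42 [ 0.4509 -0.3408  0.0883] [0.033 0.038 0.006] base z -0.01
s top 192 [ 0.4532 -0.3417  0.0861] [0.04  0.04  0.006] base z -0.003
bin 150 222 [ 0.448  0.315 -0.002]
bin 271 220 [ 0.442 -0.014  0.053]
bin 210 219 [0.444 0.139 0.089]
bin 145 150 [0.599 0.279 0.197]
bin 270 150 [ 0.641 -0.013  0.   ]
bin 210 190 [0.53  0.15  0.014]
bin 183 142 [0.614 0.187 0.206]
bin 231 137 [0.629 0.076 0.187]
bin 207 139 [0.626 0.134 0.184]
bin 205 120 [0.682 0.143 0.156]
bin 148 133 [0.644 0.276 0.184]
bin 268 125 [ 0.676 -0.012  0.123]
hs 322 288 [0.625 0.082 0.2  ]
hs 392 302 [0.602 0.197 0.191]
hs 357 294 [0.625 0.137 0.225]
```

View pics/c0.png

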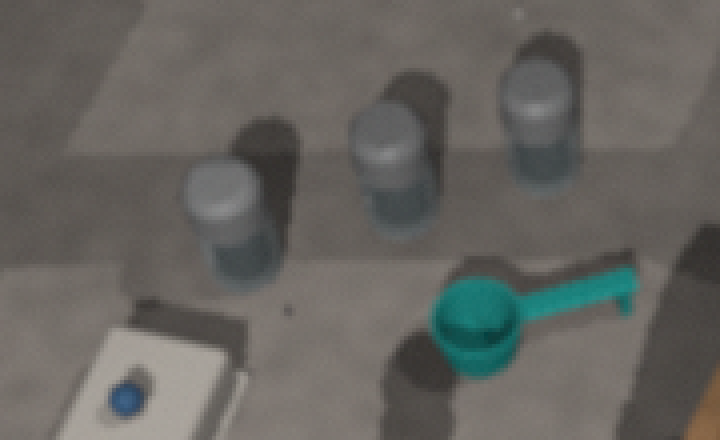

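View pics/c1.png

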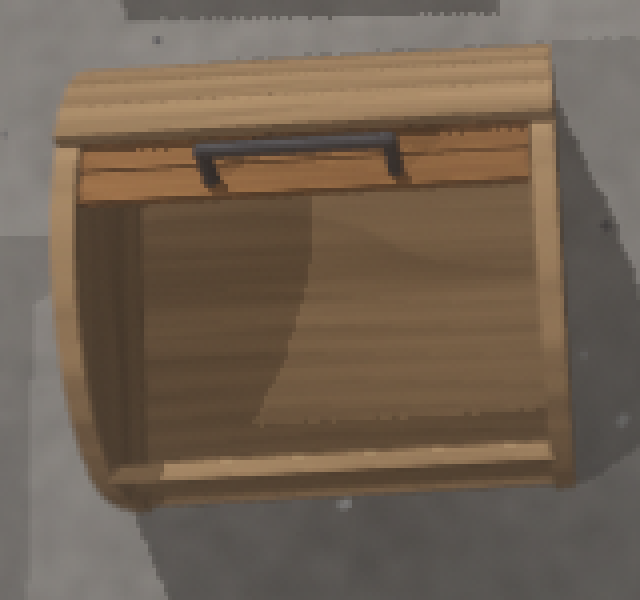

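Crop c0 shows three identical grinders. The chosen one, at crop (225,190), is farthest to -y, with its cap top at z≈0.086 (85 mm expected), so it fits. Crop c1 shows the bin open, with the handle bar from (200,150) to (390,138). Next I fit the bin pose.

```bash
python3 - <<'E'
from h import *
from scipy.optimize import least_squares
Q=np.vstack([cloud(f).reshape(-1,3) for f in('t0','s0')])
m=(Q[:,0]>.4)&(Q[:,0]<.76)&(Q[:,1]>-.06)&(Q[:,1]<.35)&(Q[:,2]>.03)&(Q[:,2]<.204)
Q=Q[m]
print(cv2.minAreaRect(Q[:,:2].astype(np.float32)))
def loc(p,q):
    c,s=np.cos(p[2]),np.sin(p[2]); d=q[:,:2]-p[:2]
    return np.c_[d@[c,s],d@[-s,c],q[:,2]]
p=np.array([.574,.135,.05])
for it in range(4):
    l=loc(p,Q); r=np.hypot(l[:,0],l[:,2]-.06)
    sel=(np.abs(r-.138)<(.02 if it==0 else .008))&(np.abs(l[:,1])<.16)&(l[:,2]>.06)&(l[:,0]>-.05)
    f=lambda p:(lambda l:np.hypot(l[:,0],l[:,2]-.06)-.138)(loc([p[0],p[1],p[2]],Q[sel]))
    g=least_squares(lambda v:f([v[0],p[1],v[1]]),[p[0],p[2]],loss='soft_l1',f_scale=.002); p[0],p[2]=g.x
    l=loc(p,Q); r=np.hypot(l[:,0],l[:,2]-.06); k=np.abs(r-.138)<.005
    lo,hi=np.percentile(l[k,1],[.5,99.5]); p[1]+=(lo+hi)/2*np.cos(p[2]); 
    p[0]-=(lo+hi)/2*np.sin(p[2])
    print(p,sel.sum(),np.std(f(p)),lo,hi)
l=loc(p,Q); 
w=(np.abs(l[:,2]-.113)<.004)&(l[:,0]<-.1)&(l[:,0]>-.16)&(np.abs(l[:,1])<.13);print('wall x',np.percentile(l[w,0],[5,50,95]))
for b,y in[(l[:,1]<-.08,0),(l[:,1]>.08,0)]: print('wall half',np.median(l[w&b,0]))
A=np.vstack([cloud(f).reshape(-1,3) for f in('t0','s0')]);A=A[(A[:,2]>.19)&(A[:,2]<.26)]
l=loc(p,A); r=np.hypot(l[:,0],l[:,2]-.06);k=(abs(r-.168)<.006)&(abs(l[:,1])<.06)
a=np.arctan2(l[k,2]-.06,-l[k,0]);print('handle a',k.sum(),np.median(a),l[k].mean(0),'cover',np.median(a)-.559)
E
```

```text
((0.578586220741272, 0.13585515320301056), (0.2845557928085327, 0.3023666739463806), 2.244020938873291)
[0.58390028 0.13569707 0.03776105] 20483 0.003906809116687838 -0.1485006515734621 0.1498957763462915
[0.58403559 0.13569314 0.03787464] 19321 0.003348899900914128 -0.14919907143066288 0.14919120734911456
[0.58404015 0.13569312 0.03788271] 19289 0.0033387789758935835 -0.14919509149796034 0.14919506688651973
[0.58404035 0.13569311 0.03788378] 19288 0.003338425962166464 -0.14919508809884843 0.14919505430620494
wall x [-0.139448   -0.13320249 -0.12793299]
wall half -0.1334880154886201
wall half -0.1329780634262537
handle a 692 1.8142238360870802 [ 0.04054153 -0.0005365   0.22300541] cover 1.25522383608708
```

Emit:
{"op": "step_arm", "data": {
  "commands": [
    [88,[315,-78,88],[0,0,0.3]],
    [88,[315,-78,88],[0,0,0.3]],
    [88,[315,-78,88],[0,0,0.3]],
    [88,[315,-78,88],[0,0,0.3]],
    [88,[315,-78,88],[0,0,0.3]],
    [88,[315,-78,88],[0,0,0.3]],
    [88,[315,-78,88],[0,0,0.3]],
    [88,[315,-78,88],[0,0,0.3]],
    [88,[315,-78,88],[0,0,0.3]]
  ]
}}

```text
clock: 1.23
tool_pos: [0.4521, -0.3428, 0.1511]
tool_rot: [[0.999, 0.034, 0.0], [0.034, -0.999, -0.0], [0.0, 0.001, -1.0]]
force: [-0.7, 0.2, 0.4]
opening: 0.0883
gripper_force: 0.0
```

```bash
python3 - <<'E'
from h import *
snap('wrist','w0'); snap('scene','s1')
s=ctrl.observe(); print(s['clock'],s['tool_pos'],np.round(s['tool_rot'],3))
for f in('w0','s1'):
    P=cloud(f).reshape(-1,3); k=(abs(P[:,0]-.453)<.04)&(abs(P[:,1]+.341)<.04)
    q=P[k&(P[:,2]>.08)&(P[:,2]<.092)]; print(f,len(q),q.mean(0) if len(q) else 0,(q.min(0)+q.max(0))/2 if len(q) else 0,np.ptp(q,axis=0) if len(q) else 0)
E
```

```text
1.325 [ 0.45231259 -0.34254603  0.1510781 ] [[ 0.999  0.034  0.   ]
 [ 0.034 -0.999 -0.   ]
 [ 0.     0.    -1.   ]]
w0 3151 [ 0.45475409 -0.34361011  0.08434995] [ 0.45352446 -0.34348166  0.08365608] [0.04390456 0.04438102 0.00730643]
s1 234 [ 0.454021   -0.34029765  0.08523937] [ 0.45293054 -0.34284113  0.08524593] [0.04435583 0.04412968 0.01047244]
```

View pics/w0.png

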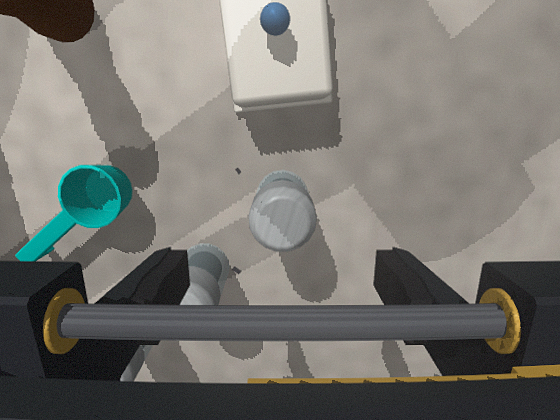

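The wrist view shows the grinder cap at (283,215), midway between the fingers, with the neighbour at (205,265) just outside the left finger's line. The grinder centre is (0.4535,-0.343), so I descend.

Emit:
{"op": "step_arm", "data": {
  "commands": [
    [88,[1,1,35],[0,0,0]],
    [88,[1,1,70],[0,0,0]],
    [88,[1,1,95],[0,0,0]],
    [88,[1,1,104],[0,0,0]],
    [88,[1,1,104],[0,0,0]],
    [35,[1,1,104],[0,0,0]],
    [35,[1,1,104],[0,0,0]],
    [35,[1,1,104],[0,0,0]],
    [35,[1,1,104],[0,0,0]],
    [35,[1,1,104],[0,0,0]]
  ]
}}

```text
clock: 2.58
tool_pos: [0.454, -0.3429, 0.0469]
tool_rot: [[0.999, 0.036, 0.0], [0.036, -0.999, -0.0], [0.0, 0.0, -1.0]]
force: [-1.3, -0.2, 1.1]
opening: 0.0459
gripper_force: 30.0
```

```bash
python3 - <<'E'
from station import eyes
print(eyes.camera_params('wrist')['T_tool_cam'])
E
```

```text
[[ 6.35614008e-04 -9.63429248e-01 -2.67962088e-01  6.90382923e-02]
 [ 9.99999798e-01  6.14278444e-04  1.63456181e-04  2.11543672e-04]
 [ 7.12486921e-06 -2.67962138e-01  9.63429443e-01 -1.46063029e-01]
 [ 0.00000000e+00  0.00000000e+00  0.00000000e+00  1.00000000e+00]]
```

Emit:
{"op": "step_arm", "data": {
  "commands": [
    [35,[0,0,-20],[0,0,0]],
    [35,[0,0,-60],[0,0,0]],
    [35,[0,0,-110],[0,0,0]],
    [35,[0,0,-160],[0,0,0]],
    [35,[0,0,-210],[0,0,0]],
    [35,[4,-20,-233],[0,0,0]],
    [35,[10,-65,-233],[0,0,0]],
    [35,[18,-115,-233],[0,0,0]],
    [35,[26,-165,-233],[0,0,0]],
    [35,[34,-215,-233],[0,0,0]]
  ]
}}

```text
clock: 3.82
tool_pos: [0.48, -0.125, 0.2795]
tool_rot: [[0.999, 0.036, -0.001], [0.036, -0.999, 0.0], [-0.001, -0.001, -1.0]]
force: [0.7, -0.4, -1.9]
opening: 0.0461
gripper_force: 30.0
```

Emit:
{"op": "step_arm", "data": {
  "commands": [
    [35,[8,-50,0],[0,0,0]],
    [35,[16,-100,0],[0,0,0]],
    [35,[24,-150,0],[0,0,0]],
    [35,[32,-200,0],[0,0,0]],
    [35,[38,-240,0],[0,0,0]],
    [35,[40,-258,0],[0,0,0]],
    [35,[40,-258,0],[0,0,0]],
    [35,[40,-258,0],[0,0,0]]
  ]
}}

```text
clock: 4.82
tool_pos: [0.511, 0.1314, 0.2796]
tool_rot: [[0.999, 0.035, -0.0], [0.035, -0.999, -0.0], [-0.0, 0.0, -1.0]]
force: [0.1, 0.4, -1.6]
opening: 0.0459
gripper_force: 30.0
```

```bash
python3 - <<'E'
from h import *
im,_=snap('scene','s2'); snap('top','t2')
s=ctrl.observe(); print(s['clock'],s['tool_pos'],np.round(s['tool_rot'],3),s['opening'],s['joint_pos'])
P=cloud('s2').reshape(-1,3); k=(P[:,2]>.205)&(P[:,2]<.24)&(P[:,0]>.58)&(P[:,0]<.68)&(P[:,1]>.05)&(P[:,1]<.22)
print(k.sum(), P[k].mean(0))
cv2.imwrite('pics/c2.png',cv2.resize(im[80:400,200:480],(700,800))[:600])
E
```

```text
4.925 [0.51107001 0.13135937 0.27978449] [[ 0.999  0.034 -0.   ]
 [ 0.034 -0.999 -0.   ]
 [-0.     0.    -1.   ]] 0.04618668777048315 [ 1.55427936e+00  1.80152991e+01  7.32974354e+01 -1.17355721e-02
  8.86901763e+01  8.95995739e+01]
478 [0.62521276 0.13595973 0.22293537]
```

View pics/c2.png

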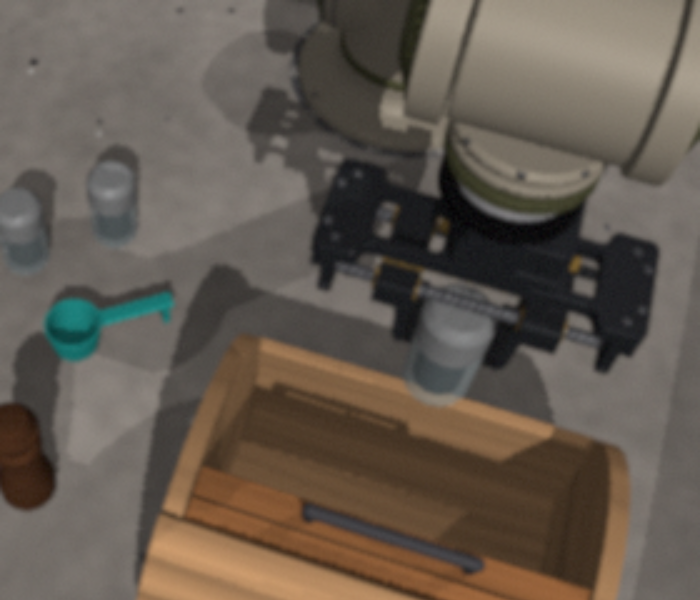

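The crop shows the grinder held upright at (450,345), level and over the bin opening, with the handle clear behind it. I lower it.

Emit:
{"op": "step_arm", "data": {
  "commands": [
    [35,[0,0,30],[0,0,0]],
    [35,[0,0,65],[0,0,0]],
    [35,[0,0,100],[0,0,0]],
    [35,[0,0,130],[0,0,0]],
    [35,[0,0,160],[0,0,0]],
    [35,[0,0,185],[0,0,0]],
    [35,[0,0,203],[0,0,0]],
    [35,[0,0,212],[0,0,0]],
    [35,[0,0,216],[0,0,0]],
    [35,[0,0,216],[0,0,0]]
  ]
}}

```text
clock: 6.18
tool_pos: [0.5112, 0.1324, 0.0641]
tool_rot: [[0.999, 0.036, 0.001], [0.036, -0.999, 0.0], [0.001, 0.0, -1.0]]
force: [-0.0, -0.3, -2.2]
opening: 0.0457
gripper_force: 30.0
```

Emit:
{"op": "step_arm", "data": {
  "commands": [
    [35,[0,0,1],[0,0,0]],
    [35,[0,0,2],[0,0,0]],
    [35,[0,0,3],[0,0,0]],
    [35,[0,0,4],[0,0,0]],
    [35,[0,0,4],[0,0,0]]
  ]
}}

```text
clock: 6.8
tool_pos: [0.511, 0.1326, 0.0596]
tool_rot: [[0.999, 0.036, -0.0], [0.036, -0.999, -0.0], [-0.0, 0.0, -1.0]]
force: [0.1, -1.2, -1.4]
opening: 0.0461
gripper_force: 30.0
```

Emit:
{"op": "step_arm", "data": {
  "commands": [
    [35,[0,0,1],[0,0,0]],
    [35,[0,0,1],[0,0,0]],
    [50,[0,0,1],[0,0,0]],
    [60,[0,0,1],[0,0,0]],
    [75,[0,0,1],[0,0,0]],
    [75,[0,0,1],[0,0,0]],
    [75,[0,0,1],[0,0,0]],
    [75,[0,0,1],[0,0,0]]
  ]
}}

```text
clock: 7.8
tool_pos: [0.511, 0.1326, 0.0588]
tool_rot: [[0.999, 0.036, 0.0], [0.036, -0.999, 0.0], [0.0, -0.0, -1.0]]
force: [0.4, 0.1, 1.1]
opening: 0.0751
gripper_force: 0.0
```

Emit:
{"op": "step_arm", "data": {
  "commands": [
    [75,[0,0,-20],[0,0,0]],
    [75,[0,0,-60],[0,0,0]],
    [75,[0,0,-110],[0,0,0]],
    [75,[0,0,-170],[0,0,0]],
    [0,[0,0,-225],[0,0,0]],
    [0,[0,0,-250],[0,0,0]],
    [0,[0,0,-250],[0,0,0]],
    [0,[0,0,-250],[0,0,0]]
  ]
}}

```text
clock: 8.8
tool_pos: [0.5106, 0.1325, 0.3071]
tool_rot: [[0.999, 0.036, -0.003], [0.036, -0.999, -0.0], [-0.003, 0.0, -1.0]]
force: [-0.1, -0.2, 0.6]
opening: 0.0376
gripper_force: 0.0
```

```bash
python3 - <<'E'
from h import *
snap('wrist','w1');snap('scene','s3')
s=ctrl.observe(); print(s['clock'],s['tool_pos'],s['opening'])
for f in('w1','s3'):
    P=cloud(f).reshape(-1,3);k=(abs(P[:,0]-.511)<.05)&(abs(P[:,1]-.133)<.05)&(abs(P[:,2]-.095)<.008)
    q=P[k];print(f,len(q),q.mean(0),(q.min(0)+q.max(0))/2,np.ptp(q,axis=0))
    k=(abs(P[:,2]-.113)<.006)&(abs(P[:,0]-.45)<.03)&(abs(P[:,1]-.14)<.1); print('wall',k.sum(),np.percentile(P[k,0],[3,50,97]),np.median(P[k,2]))
    k=(P[:,2]>.21)&(P[:,2]<.24)&(P[:,0]>.58)&(P[:,0]<.68)&(P[:,1]>.05)&(P[:,1]<.22);print('handle',k.sum(),P[k].mean(0))
E
```

```text
8.9 [0.5106286  0.13252509 0.30715515] 0.029054175174683897
w1 1402 [0.51154553 0.13195543 0.09571462] [0.5099485  0.13160691 0.09331781] [0.04572017 0.04598988 0.01241974]
wall 2163 [0.44373293 0.45186012 0.45894779] 0.11292563383471277
handle 3361 [0.6237509  0.1367509  0.22212125]
s3 420 [0.51343684 0.13198978 0.09606239] [0.51056187 0.13230652 0.09449933] [0.04595875 0.04674896 0.01472137]
wall 673 [0.44311643 0.45184437 0.45876047] 0.1134712184646186
handle 476 [0.6252299  0.13626356 0.22306506]
```

View pics/w1.png

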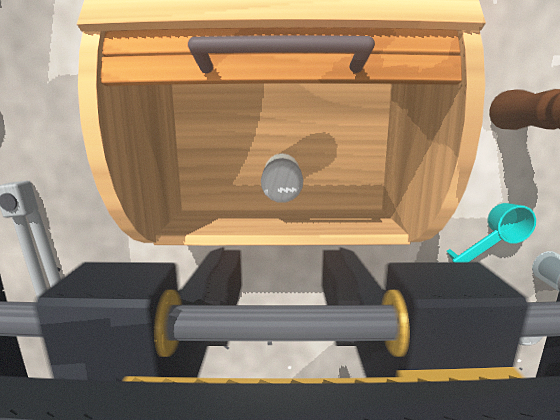

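The wrist view shows the grinder upright on the floor at (283,178), cap top at z≈0.097 as it should be, and the handle bar at (190–372, 45). The bin origin comes out at x≈0.578 from the wall's inner face. Next I put the closed fingers behind the bar.

Emit:
{"op": "step_arm", "data": {
  "commands": [
    [0,[50,0,0],[0,0,0]],
    [0,[100,0,0],[0,0,0]],
    [0,[135,0,0],[0,0,0]],
    [0,[142,0,0],[0,0,0]],
    [0,[142,0,0],[0,0,0]],
    [0,[142,0,40],[0,0,0]],
    [0,[142,0,75],[0,0,0]],
    [0,[142,0,95],[0,0,0]],
    [0,[142,0,100],[0,0,0]],
    [0,[142,0,100],[0,0,0]]
  ]
}}

```text
clock: 10.15
tool_pos: [0.6526, 0.1377, 0.2098]
tool_rot: [[0.999, 0.036, 0.001], [0.036, -0.999, 0.0], [0.001, -0.0, -1.0]]
force: [0.2, 0.5, 0.4]
opening: 0.0003
gripper_force: 0.0
```

Emit:
{"op": "step_arm", "data": {
  "commands": [
    [0,[-10,0,0],[0,0,0]],
    [0,[-20,0,-1],[0,0,0]],
    [0,[-32,0,-3],[0,0,0]],
    [0,[-47,0,-5],[0,0,0]],
    [0,[-63,0,-6],[0,0,0]],
    [0,[-80,0,-5],[0,0,0]],
    [0,[-96,0,-2],[0,0,0]],
    [0,[-112,0,2],[0,0,0]],
    [0,[-112,0,2],[0,0,0]]
  ]
}}

```text
clock: 11.28
tool_pos: [0.5401, 0.1337, 0.2077]
tool_rot: [[0.999, 0.036, 0.001], [0.036, -0.999, 0.0], [0.001, 0.0, -1.0]]
force: [1.2, 0.9, -0.3]
opening: 0.0008
gripper_force: 0.0
```

```bash
cat > cov.py <<'E'
from h import *
import sys
f=sys.argv[1]; snap('scene',f); s=ctrl.observe(); print(s['clock'],s['tool_pos'],s['force'])
P=cloud(f).reshape(-1,3); c,n=np.cos(.037),np.sin(.037); d=P[:,:2]-[.578,.136]
x=d@[c,n];y=d@[-n,c];z=P[:,2]
r=np.hypot(x,z-.06);a=np.arctan2(z-.06,-x)
for lo,hi in((-.056,-.025),(.025,.056)):
    k=(y>lo)&(y<hi)&(r>.158)&(r<.178)&(a>.4)&(a<2)
    if k.sum(): print(k.sum(),'a',np.median(a[k]),'cover',np.median(a[k])-.559,'x',np.median(x[k]),'z',np.median(z[k]))
E
python3 cov.py s4
```

```text
11.325 [0.54053321 0.13365755 0.20743781] [ 0.21021509  0.64298604 -0.11455413]
21 a 1.2644134470952784 cover 0.7054134470952783 x -0.04983827111936391 z 0.21837557539578112
20 a 1.2644269957832683 cover 0.7054269957832683 x -0.049705980841964356 z 0.2157227937276549
```

Emit:
{"op": "step_arm", "data": {
  "commands": [
    [0,[-16,0,5],[0,0,0]],
    [0,[-31,0,13],[0,0,0]],
    [0,[-42,0,20],[0,0,0]],
    [0,[-51,0,27],[0,0,0]],
    [0,[-51,0,27],[0,0,0]],
    [0,[-45,0,10],[0,0,0]],
    [0,[-45,0,-30],[0,0,0]],
    [0,[-65,0,-30],[0,0,0]],
    [0,[-72,0,-30],[0,0,0]],
    [0,[-72,0,-30],[0,0,0]]
  ]
}}

```text
clock: 12.58
tool_pos: [0.4688, 0.1311, 0.2365]
tool_rot: [[0.999, 0.036, -0.001], [0.036, -0.999, 0.0], [-0.001, -0.0, -1.0]]
force: [0.8, 0.2, 0.3]
opening: 0.0004
gripper_force: 0.0
```

```bash
python3 cov.py s5
```

```text
12.625 [0.46916098 0.13106321 0.23642396] [ 0.47610028 -0.93325739 -0.34281314]
102 a 0.9202133259422431 cover 0.3612133259422431 x -0.102088443739909 z 0.19581693451380966
113 a 0.917263288195906 cover 0.3582632881959059 x -0.10244081980376431 z 0.19504950727162174
```

Emit:
{"op": "step_arm", "data": {
  "commands": [
    [0,[3,0,25],[0,0,0]],
    [0,[2,0,38],[0,0,0]],
    [0,[-4,0,48],[0,0,0]],
    [0,[-12,0,58],[0,0,0]],
    [0,[-18,0,65],[0,0,0]],
    [0,[-23,0,71],[0,0,0]],
    [0,[-28,0,77],[0,0,0]],
    [0,[-32,0,82],[0,0,0]],
    [0,[-32,0,82],[0,0,0]]
  ]
}}

```text
clock: 13.75
tool_pos: [0.4365, 0.1299, 0.1546]
tool_rot: [[0.999, 0.036, -0.001], [0.036, -0.999, -0.0], [-0.001, 0.0, -1.0]]
force: [-0.4, -0.2, -0.3]
opening: 0.0004
gripper_force: 0.0
```

```bash
python3 cov.py s6
```

```text
13.8 [0.43703839 0.12992552 0.15473639] [-0.18551734 -0.36989224 -0.3788846 ]
89 a 0.5869763721542063 cover 0.02797637215420623 x -0.1405704307334928 z 0.15349824942197676
100 a 0.584465105397523 cover 0.025465105397523002 x -0.14073128038299493 z 0.1536933683955195
```

Emit:
{"op": "step_arm", "data": {
  "commands": [
    [0,[0,0,1],[0,0,0]],
    [0,[-1,0,2],[0,0,0]],
    [0,[-1,0,3],[0,0,0]],
    [0,[-1,0,3],[0,0,0]]
  ]
}}

```text
clock: 14.3
tool_pos: [0.4367, 0.1299, 0.153]
tool_rot: [[0.999, 0.036, 0.003], [0.036, -0.999, 0.0], [0.003, 0.0, -1.0]]
force: [-3.4, -0.8, 14.5]
opening: 0.0006
gripper_force: 7.3
```

Emit:
{"op": "step_arm", "data": {
  "commands": [
    [0,[0,0,-5],[0,0,0]],
    [0,[0,0,-35],[0,0,0]],
    [0,[0,0,-80],[0,0,0]],
    [0,[0,0,-120],[0,0,0]],
    [0,[0,0,-120],[0,0,0]],
    [0,[0,0,-120],[0,0,0]]
  ]
}}

```text
clock: 15.05
tool_pos: [0.4357, 0.1299, 0.2708]
tool_rot: [[0.999, 0.036, -0.001], [0.036, -0.999, -0.0], [-0.001, 0.0, -1.0]]
force: [-0.3, 0.0, -0.8]
opening: 0.0006
gripper_force: 0.0
```

```bash
python3 cov.py s7; python3 -c "
from h import *
snap('wrist','w2')"
```

```text
15.1 [0.43562614 0.12985923 0.27051367] [ 0.65627089 -0.05405029 -1.09053768]
88 a 0.5772347015930908 cover 0.018234701593090707 x -0.14079523105941688 z 0.15240530152405912
98 a 0.5785710335729792 cover 0.01957103357297918 x -0.14058466823200902 z 0.15253744580990442
```

View pics/w2.png

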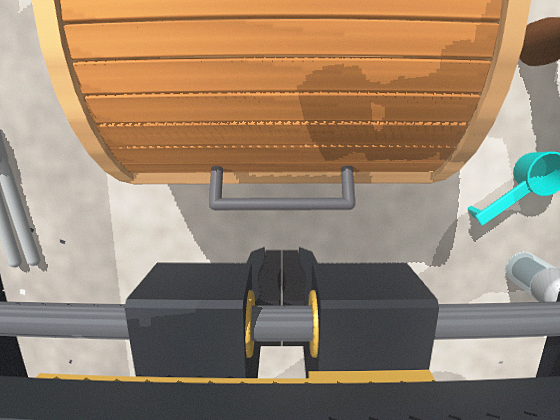

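The wrist view shows the cover fully shut, with its handle at (283,203) down at the front wall and the fingers clear. The push met a 14.5 N stop. I hand in.

```bash
python3 -c "
from station import ctrl
print(ctrl.finish_job())"
```

```text
the job is handed in; nothing more can be done
None
```

The grinder was set down upright on the bin's floor, the cover was rolled shut to about 0.02 rad, and the job was handed in at about 15 s; the hand-in returned no verdict.

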